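Zero the blow counter and crank one blow on the liquid limit device

TASK

Check the liquid limit device before the first sample: press its blow counter's reset button fully down and let it come back up, then gently push the crank handle up and over the top with one finger, away from the cup, until the empty brass cup has been lifted by the cam and has dropped back onto the base, one blow only, with the handle left past the top and short of the bottom. Do not grip or lift anything, do not touch the cup itself, and do not shift the device, the tins, the spatula or the grooving tool.

Things in the scene. Friction and masses are not known exactly. Their poses are not given: they have to be found in the camera images.
- device: Liquid limit device, 2.8 kg, loose on rubber feet: black base block 150 (x) x 125 (y) x 50 mm high, brass cup over its front half, aluminium carriage to 98 mm height at the rear, black counter box (58 x 34 mm, top at 115 mm) at the rear on the +y side, crank on the -y side. Origin: centre of the underside, on the bench. x points from cup to carriage, y to the counter side, z up.
- button_top (a point): Centre of the top of the counter's reset button: a black round cap, 14 mm diameter, standing 9 mm proud of the counter box's top, 124 mm above the bench when up. At x 58, y 48 mm in the device's frame. The counter's window lies 32 mm from it towards the cup, flat in the same top face.
- reset_button (a joint): Travel of the reset button, m: 0 up, 0.005 fully down. A spring brings it back; 1.5 N starts it, 4 N holds it fully down.
- shaft (a point): Point on the crank's axis of rotation, level with the middle of the handle's length: x 38, y -98, z 72 mm in the device's frame. The axis is horizontal, along the device's y.
- crank_handle (a point): Middle of the crank handle: black level barrel, 15 mm diameter, 42 mm long, parallel to the device's y, free to spin on its pin, 50 mm from the crank axis. It reaches from y -77 to y -119 mm in the device's frame; the crank arm, a steel bar 14 mm wide and 6 thick, swings in the plane y = -70 mm, the base's side is at y -62.5 mm.
- crank (a joint): Crank angle a, rad: 0 handle straight above the shaft, negative leaning to the cup, positive leaning away from it. Handle is 50 sin(a) mm along device x and 50 cos(a) mm above the shaft. Starts -1.05 to -0.6. No stops, stays where left; 1 to 4 N at the handle turns it. The cam starts lifting the cup at about -0.35, full height from 0.35, drop at 0.7 to 0.85; turned back after that it catches.
- cup (a joint): Lift of the cup about its hinge at the rear, rad: 0 resting on the base, about 0.11 fully lifted (cup bottom 10 mm above the base).
- cup_center (a point): Centre of the cup's rim: a brass bowl, 94 mm diameter, 27 mm deep, rim 77 mm above the bench when down.
- tin_small: Open aluminium moisture tin, 48 mm diameter, 40 mm high, standing near the crank's front; origin at the centre of its underside. Bystander.
- tin_large: Open aluminium moisture tin, 62 mm diameter, 46 mm high, standing on the counter side; origin at the centre of its underside. Bystander.
- spatula: Spatula 200 mm long with a white handle, lying flat in front of the device; origin under its middle, along its x axis. Bystander.
- grooving_tool: Brass grooving tool, a small bar about 82 mm long, 10 mm wide and up to 14 mm high, lying on the counter side; origin at its underside. Bystander.

How it is judged:
On the way, in this order (a step that is already met when the one before it is completed fails the run):
1. the counter's reset button is pressed fully down (value of joint reset_button above 0.004 m), for 0.03 s.
2. the cam lifts the cup to its full height, the button being up again (value of joint cup above 0.09 rad and value of joint crank above 0.2 rad and value of joint reset_button below 0.001 m).
3. the crank has gone past the drop and the cup has fallen back onto the base (value of joint cup below 0.01 rad and value of joint crank above 0.65 rad), for 0.1 s.
At the end, for the whole second after the job is handed in: The button has been pressed fully (over 4 of its 5 mm) and is up again, the cup has then been lifted to full height once and rests on the base (under 0.01 rad), and the crank is at rest between 0.65 and 2.8 rad, past the drop. The device stands upright within 20 mm of where it was (all of step 3 and value of joint crank below 2.8 rad and velocity of joint crank between -0.05 and 0.05 rad/s and value of joint reset_button below 0.001 m and angle between device's own z axis and vertical below 0.03 rad and distance of device from where it was at the start of the episode below 0.02 m); the robot touches nothing.
It fails at once if the device is shoved more than 20 mm, lifted or tipped (distance of device from where it was at the start of the episode above 0.02 m or angle between device's own z axis and vertical above 0.08 rad or height (world z) of device above 0.006 m).
It fails at once if the robot touches the cup (contact force between any of the fingers, the arm and cup above 0.5 N).
It fails at once if the crank is turned on towards a second blow (value of joint crank above 4 rad).
It fails at once if a tin, the spatula or the grooving tool is lifted 10 mm or moved more than 20 mm (distance of any of tin_small, tin_large, spatula, grooving_tool from where it was at the start of the episode above 0.02 m or height (world z) of any of tin_small, tin_large, spatula, grooving_tool above 0.01 m).
It fails at once if the crank or its handle is gripped or forced: over 15 N between the fingers and it (a push takes 1 to 4 N) (contact force between the fingers and crank above 15 N).
It also fails if it takes over 48 s, if anything falls off the work surface, if the arm or the gripper's body presses on something with over 40 N, if the wrist force passes 120 N, or if a joint passes its speed limit or range.

ROBOT

A 6-joint arm with a two-finger parallel gripper is mounted at the origin on the work surface. World frame = base frame: x ahead of the robot, y to its left, z up, the work surface at z = 0. Lengths are in m, angles in rad, forces in N, time in s.
With the tool pointing down it reaches from about 0.275 to 0.825 m from the base axis. Payload 4.9 kg.
Tool frame: the origin (TCP) lies midway between the tips of the shut fingers; the grasp point (between the pads) lies 19 mm behind it (grip_point_offset is the distance from the TCP to the grasp point, in m); z points along the fingers, y is the line along which they close (so a half turn about z gives the same grasp; the last joint's range is limited). The gripper opens to 85 mm and grips with 20 to 120 N. Pads are 22 mm wide; open, the fingers measure 114 mm over their backs; the gripper's body (76 mm by 85 mm) begins 54 mm behind the grasp point. The pads swing forward as they close: fully open they stand 13 mm farther back than shut.
Start: joints at [-1.462, 0.326, -0.193, 1.052, 0, 1.437], TCP at [0.132, -0.534, 0.231] pointing down, gripper open.
Joint ranges: [-2.65, 2.65], [-0.97, 1.79], [-1.3, 1.35], [-1.93, 2.1], [-1.47, 1.37], [-3.14, 3.14]. Speed limits (rad/s): [2.57, 2.57, 3.14, 3.14, 3.14, 3.14].

INTERFACE

Orientations are given as a rotation vector (axis times angle).
In Python, from cell import * gives the robot as it stands. Calls block until the motion is done:
- movep(position, orientation): joint-space move of the TCP to a pose.
- move_l(position, velocity=0.15, rot=None, until_force=None): straight line of the TCP; rot=None keeps the orientation; velocity is the mean speed in m/s. With until_force (N) it stops when the force on the tool has changed by that much, and returns True; else False.
- set_joints(angles): joint-space move.
- let_go() and grab(newtons=None): open the fingers fully, or close them until they stop; newtons is the grip in N (None keeps the last).
- sleep(seconds).
- ik(position, orientation): joint angles nearest the present ones, or None.
- get_state(): the state.
- grab_frame(name): name is "scene" or "top" or "wrist"; returns a dict with "img" (420x560x3 uint8, red, green, blue), "fx", "fy", "cx", "cy" (pixels), "k1" (the pictures are not rectified: a ray, as slopes to the right and down, at radius r is drawn at 1 + k1 r^2 times it, then the intrinsics apply), "cam_to_world" (4x4, takes a point from camera to world coordinates); the wrist camera has in their place "T_tool_cam" (4x4, takes a point from camera to tool coordinates, whose origin is the TCP and whose axes are the flange's). Camera axes: x right, y down, z forward; pixel columns grow to the right and rows downward; lengths in m; the calibration is good to about 2 mm. A picture is of the moment at which its call begins: read the wrist's pose just before it. There is no depth.
A pose or a line that the arm cannot do raises MotionError and nothing moves.
- sign_off(): hands the job in; it is judged then, once.
Trained networks look in the newest picture that a camera, given by its name, has taken for a name from the list of things; names that differ only in an ending like _2 or _b are one class to them, and where a whole thing is asked for, a point or a joint stands for the part that bears it (a point fixed in the world has none). Each returns a list of dicts, best first, with "score" (0 to 1); they miss things now and then, are a little off and sometimes report something else, mostly with a low value. They report only what shows in the picture. A call takes as long as a camera call.
- spot_in(camera, name): "centre" ([column, row] in pixels, amid what is visible of it).
- silhouettes(camera, name): "mask" (420x560 bool, what is visible of it) and "centre" ([column, row] in pixels, amid what is visible of it).
- tip_of(camera, name): "centre" ([column, row] in pixels: a listed point, or the origin of a listed thing).
The state is a dict: "clock": time; "q": joint angles; "joint_velocities": joint speeds; "tau": joint torques, N m; "position": TCP position; "eef_rot": TCP orientation; "contact_force": force on the tool from outside, world axes, zero at the start; "wrist_torque": the same for the moment, N m; "finger_gap": opening from 0.0 (shut) to 1.0 (fully open); "grasp_force": force on a finger pad.
Only numpy, scipy, OpenCV 4.12 (cv2) and the standard library are available. Lean on these libraries where they do the work, as an engineer would, in place of code of your own. Each camera call takes 0.05 s, during which the arm holds its last target. There are 200 camera calls.

## Working session

There is one attempt and no reset: what is moved stays moved. The work goes in short steps, each a Python script; the robot and the scene stay as the last script left them, time stands still between calls to the robot, and variables do not carry over. Pictures are saved under pics/ and viewed, at most 10 in all, crops included, and the job is handed in when it is done.

```bash
ls; mkdir -p pics; python3 - <<'E'
from cell import *
import cv2
for n in("scene","top"):
    f=grab_frame(n); cv2.imwrite(f"pics/{n}0.png",f["img"][:,:,::-1])
    print(n,f["fx"],f["fy"],f["cx"],f["cy"],f["k1"],f["cam_to_world"].round(3).tolist() if hasattr(f["cam_to_world"],'round') else f["cam_to_world"])
    for t in("button_top","shaft","crank_handle","cup_center","device","tin_small","tin_large"):
        print(t,[(d["centre"],round(d["score"],2)) for d in tip_of(n,t)[:2]])
print(get_state())
E
```

```text
pics
scene 520.017804429763 520.017804429763 290.6647678461195 214.43579127342048 0.057584210796343904 [[-0.108, 0.845, -0.523, 0.961], [0.994, 0.096, -0.05, 0.077], [0.008, -0.526, -0.851, 0.811], [0.0, 0.0, 0.0, 1.0]]
button_top [([369.1, 235.9], 0.64), ([280.2, 200.4], 0.22)]
shaft []
crank_handle [([279.3, 198.0], 0.67)]
cup_center [([342.4, 203.6], 0.8)]
device [([336.1, 237.2], 0.56)]
tin_small [([258.0, 188.6], 0.93)]
tin_large [([406.7, 227.5], 0.65)]
top 454.01353388736425 454.01353388736425 282.0038212415541 210.33761489451769 -0.14243618934450356 [[-0.025, -0.998, 0.065, 0.467], [-0.999, 0.024, -0.023, 0.068], [0.022, -0.066, -0.998, 0.794], [0.0, 0.0, 0.0, 1.0]]
button_top [([209.9, 178.0], 0.59)]
shaft []
crank_handle []
cup_center [([243.8, 234.7], 0.87), ([303.1, 216.4], 0.47)]
device [([242.1, 221.1], 0.66)]
tin_small [([335.1, 272.9], 0.67), ([307.5, 216.5], 0.5)]
tin_large [([172.8, 239.6], 0.75)]
{'clock': 0.8, 'q': array([-1.46220017e+00,  3.26152253e-01, -1.92570595e-01,  1.05199110e+00,
        2.92501045e-05,  1.43657360e+00]), 'joint_velocities': array([-5.74660279e-04,  8.28169529e-04, -8.41917066e-05, -2.02300776e-03,
       -8.73935054e-04,  1.81260540e-03]), 'tau': array([ 1.58092724e-03, -4.43272018e+01,  2.62745208e+01,  8.36832896e-04,
       -1.14163267e-04, -3.38776260e-06]), 'position': array([ 0.13225409, -0.53390493,  0.23131805]), 'eef_rot': array([3.11838501e+00, 3.80472653e-01, 4.42830205e-05]), 'contact_force': array([-0.10053215, -0.11839915, -0.2778147 ]), 'wrist_torque': array([-0.0389539 , -0.00677405,  0.01696664]), 'grasp_force': 0.0, 'finger_gap': 1.0031341846952389}
```

```bash
python3 -c "
import cv2
a=cv2.imread('pics/scene0.png')[120:320,180:450];b=cv2.imread('pics/top0.png')[110:320,120:390]
cv2.imwrite('pics/a.png',cv2.resize(a,(800,592),interpolation=2));cv2.imwrite('pics/b.png',cv2.resize(b,(771,600),interpolation=2))"
```

```text
(no output)
```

View pics/a.png

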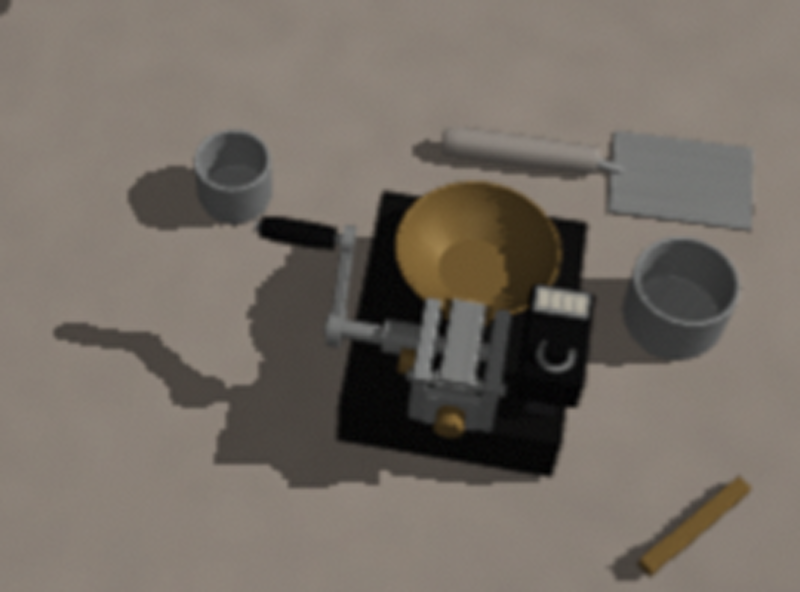

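View pics/b.png

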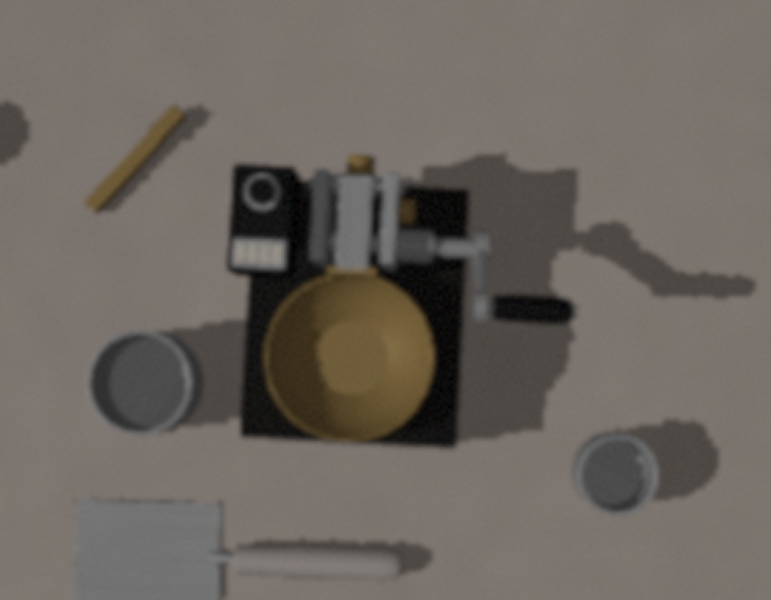

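The device's cup side faces the robot. In the top picture the button is at (211.7,177.2), the cup rim centre at (242.5,234.6), the handle middle at (306.6,217.8), and the base's top corners at (204.7,262.6), (279.3,265.8) and (283.8,176.5). In the scene picture the button is at (368,238), the cup at (341.3,203.7) and the handle at (280.2,198.3). Next I fit the pose to these points.

```bash
cat > fit.py <<'E'
from cell import *
import numpy as np, cv2
from scipy.optimize import least_squares
cams={n:grab_frame(n) for n in("scene","top")}
def proj(n,P):
    f=cams[n]; M=np.linalg.inv(np.array(f["cam_to_world"]))
    K=np.array([[f["fx"],0,f["cx"]],[0,f["fy"],f["cy"]],[0,0,1.]])
    return cv2.projectPoints(np.atleast_2d(P).astype(float),cv2.Rodrigues(M[:3,:3])[0],M[:3,3],K,np.array([f["k1"],0,0,0]))[0][:,0]
def world(p,P):
    c,s=np.cos(p[2]),np.sin(p[2]); return np.array([[c,-s,0],[s,c,0],[0,0,1]])@P+[p[0],p[1],0]
def handle(a): return np.array([.038+.05*np.sin(a),-.098,.072+.05*np.cos(a)])
obs=[("top","b",(211.7,177.2)),("top","c",(242.5,234.6)),("top","h",(306.6,217.8)),("top",(-.075,.0625,.05),(204.7,262.6)),
("top",(-.075,-.0625,.05),(279.3,265.8)),("top",(.075,-.0625,.05),(283.8,176.5)),
("scene","b",(368,238)),("scene","c",(341.3,203.7)),("scene","h",(280.2,198.3)),("scene",(-.075,-.0625,.05),(309.3,184.8)),("scene",(-.075,.0625,.05),(377.8,194.9))]
E
cat > run1.py <<'E'
from fit import *
def pt(k,p):
    if k=="b": return np.array([.058,.048,.124])
    if k=="c": return np.array([p[4],0,.077])
    if k=="h": return handle(p[3])
    return np.array(k)
def res(p): return np.concatenate([proj(n,world(p,pt(k,p)))[0]-o for n,k,o in obs])
r=least_squares(res,[.5,.1,0,-.8,-.03],loss="soft_l1")
print(r.x.round(4)); print(res(r.x).reshape(-1,2).round(1))
for k in"bh":print(k,world(r.x,pt(k,r.x)).round(4))
np.save("pose.npy",r.x)
# tins
for t,z in(("tin_small",.0),("tin_large",.0)):
  print(t,least_squares(lambda q:(proj("top",[q[0],q[1],z])[0]-{"tin_small":(335.1,272.9),"tin_large":(172.8,239.6)}[t]),[.4,.1]).x)
from scipy.spatial.transform import Rotation as R
print(R.from_rotvec(get_state()["eef_rot"]).as_matrix().round(2).tolist())
E
python3 run1.py
```

```text
[ 0.5037  0.1133 -0.0747 -0.766  -0.0262]
[[-0.9 -1.5]
 [-0.6 -0.3]
 [-0.4  0. ]
 [-1.4 -0.2]
 [ 0.3  0.5]
 [ 0.3 -1.3]
 [-0.4 -0.8]
 [-0.7 -0.5]
 [-0.3  0.1]
 [-1.1 -1.4]
 [ 0.3 -0.6]]
b [0.5651 0.1568 0.124 ]
h [0.4997 0.0153 0.108 ]
tin_small [ 0.4070681  -0.04099104]
tin_large [0.47213048 0.24190299]
[[0.97, 0.24, -0.0], [0.24, -0.97, -0.0], [-0.0, 0.0, -1.0]]
```

```bash
cat > run2.py <<'E'
from fit import world,handle
from cell import *
import numpy as np
from scipy.spatial.transform import Rotation as R
p=np.load("pose.npy"); c,s=np.cos(p[2]),np.sin(p[2])
rot=R.from_matrix(np.array([[c,s,0],[s,-c,0],[0,0,-1]])).as_rotvec()
b=world(p,np.array([.058,.048,.124]))
grab(20)
movep(b+[0,0,.06],rot); print(get_state()["clock"])
move_l(b+[0,0,.008],.1)
sleep(.2);f0=get_state()["contact_force"][2]
for dz in np.arange(.004,-.0075,-.001):
    move_l(b+[0,0,dz],.02)
    st=get_state();f=st["contact_force"][2]-f0;print(round(dz,4),st["position"][2].round(4),f.round(2))
    if f>6: break
sleep(.15);print((get_state()["contact_force"][2]-f0).round(2))
move_l(b+[0,0,.05],.08);print(get_state()["clock"])
E
python3 run2.py
```

```text
5.3833
0.004 0.1278 -0.27
0.003 0.1269 0.28
0.002 0.1259 -0.9
0.001 0.1249 0.11
0.0 0.1241 0.2
-0.001 0.1231 1.72
-0.002 0.1221 2.51
-0.003 0.1211 2.78
-0.004 0.1201 2.85
-0.005 0.1191 2.88
-0.006 0.1189 9.91
9.29
10.1
```

The button hit its hard stop at z ≈ 0.119 and was then released. Next is the crank.

```bash
cat > run3.py <<'E'
from fit import world,handle
from cell import *
import numpy as np
p=np.load("pose.npy")
off=.0075+.011
def T(a,gap=0): 
    h=handle(a); return world(p,h+[-off-gap,-.002,-.011])
def st(tag):
    s=get_state(); print(tag,round(s["clock"],2),s["position"].round(4),s["contact_force"].round(1))
q=get_state(); rot=q["eef_rot"]
a0=p[3]; A=T(a0,.015)
up=A.copy();up[2]=.2
move_l([*q["position"][:2],.2],.15)
move_l(up,.15); st("above")
if move_l(A,.06,until_force=4): st("HIT"); raise SystemExit
st("down")
move_l(T(a0,.004),.03)
for a in np.arange(a0,1.06,.1):
    hit=move_l(T(a),.03,until_force=9); st(round(a,2))
    if hit: print("STOP"); break
E
python3 run3.py; python3 - <<'E'
from cell import *
import cv2
for i,n in enumerate(("scene","top")):
    cv2.imwrite(f"pics/{n}1.png",cv2.resize(grab_frame(n)["img"][100:310,150:430,::-1],(800,600),interpolation=2))
E
```

```text
Traceback (most recent call last):
  File "run3.py", line 14, in <module>
    move_l(up,.15); st("above")
    ~~~~~~^^^^^^^^
cell.MotionError: the arm cannot follow that straight line within its joint ranges
```

View pics/scene1.png

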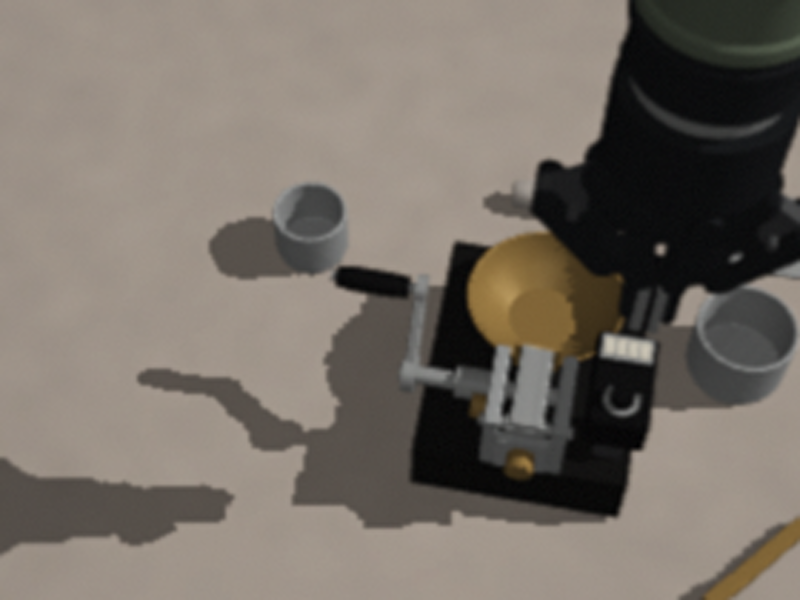

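The button is up again and the scene is unchanged: handle at (375,280), device in place. The straight traverse line isn't feasible, so I'll traverse with movep, after checking that both tool yaw options keep the push path within joint ranges.

```bash
python3 - <<'E'
src=open('run3.py').read()
pre,post=src.split("up=A.copy()")
new='''up=A.copy();up[2]=.2
from scipy.spatial.transform import Rotation as R
ok=None
for k in (0,np.pi):
    r=(R.from_rotvec(rot)*R.from_euler("z",k)).as_rotvec()
    J=[ik(list(x),r) for x in [up,A]+[T(a) for a in np.arange(a0,1.06,.1)]]
    print(k,q["q"].round(2),[None if j is None else np.round(j,2).tolist() for j in J[::6]])
    if ok is None and all(j is not None for j in J) and np.abs(np.diff(J,axis=0)).max()<.8: ok=r
if ok is None: raise SystemExit
movep(up,ok); st("above")
'''
post=post[post.index("if move_l(A"):]
open('run3.py','w').write(pre.replace('move_l([*q["position"][:2],.2],.15)\n','')+new+post)
E
sed -i '/^move_l(\[\*q/d' run3.py; python3 run3.py; python3 - <<'E'
from cell import *
import cv2
cv2.imwrite("pics/scene2.png",cv2.resize(grab_frame("scene")["img"][100:310,150:430,::-1],(800,600),interpolation=2))
E
```

```text
0 [ 0.14  0.41 -0.15  1.01  0.   -2.92] [[-0.12, 0.2, -0.45, 0.92, -0.0, 3.09], [-0.12, 0.36, -0.5, 0.72, -0.0, 3.1], [-0.12, 0.4, -0.42, 0.75, -0.0, 3.1], [-0.12, 0.46, -0.37, 0.74, -0.0, 3.1]]
3.141592653589793 [ 0.14  0.41 -0.15  1.01  0.   -2.92] [[-0.12, 0.2, -0.45, 0.92, -0.0, -0.05], [-0.12, 0.36, -0.5, 0.72, -0.0, -0.05], [-0.12, 0.4, -0.42, 0.75, -0.0, -0.04], [-0.12, 0.46, -0.37, 0.74, -0.0, -0.04]]
above 15.66 [0.4662 0.0159 0.2   ] [ 0.6 -0.3  0.1]
down 17.52 [0.4664 0.0158 0.0973] [ 0.1 -0.3  0. ]
-0.77 18.32 [0.4812 0.0147 0.097 ] [-0.1 -0.2 -0.6]
-0.67 18.64 [0.4847 0.0145 0.1003] [-2.3  0.2 -0.8]
-0.57 18.96 [0.4896 0.0141 0.1034] [-0.5  0.7  0. ]
-0.47 19.27 [0.494  0.0138 0.1059] [-0.4 -0.6 -0.1]
-0.37 19.59 [0.4982 0.0134 0.1078] [-1.3  0.2  0.4]
-0.27 19.91 [0.5024 0.0131 0.1091] [-2.5  0.1  0.6]
-0.17 20.23 [0.5081 0.0127 0.1104] [-1.9  0.9 -0.5]
-0.07 20.54 [0.5136 0.0123 0.1112] [-1.   0.4 -0.9]
0.03 20.86 [0.5177 0.012  0.111 ] [-2.9 -0.2 -0.2]
0.13 21.18 [0.523  0.0116 0.1106] [-1.5  0.1  0.7]
0.23 21.49 [0.5278 0.0112 0.1097] [-1.5  0.2 -0. ]
0.33 21.81 [0.5327 0.0109 0.1083] [-1.6  0.2  0.1]
0.43 22.12 [0.5372 0.0105 0.1064] [-0.6  0.   0.7]
0.53 22.44 [0.5415 0.0102 0.104 ] [-0.9  0.1  0.9]
0.63 22.76 [0.5454 0.0099 0.1012] [-1.9  0.   0. ]
0.73 23.07 [0.5498 0.0096 0.0982] [-0.4  0.2 -0.5]
0.83 23.39 [0.5527 0.0093 0.0944] [-0.4  1.  -0.2]
0.93 23.71 [0.5558 0.0091 0.0905] [ 1.1 -0.1 -0.4]
1.03 24.02 [0.5586 0.0089 0.0864] [-0.4  0.3  0.3]
```

View pics/scene2.png

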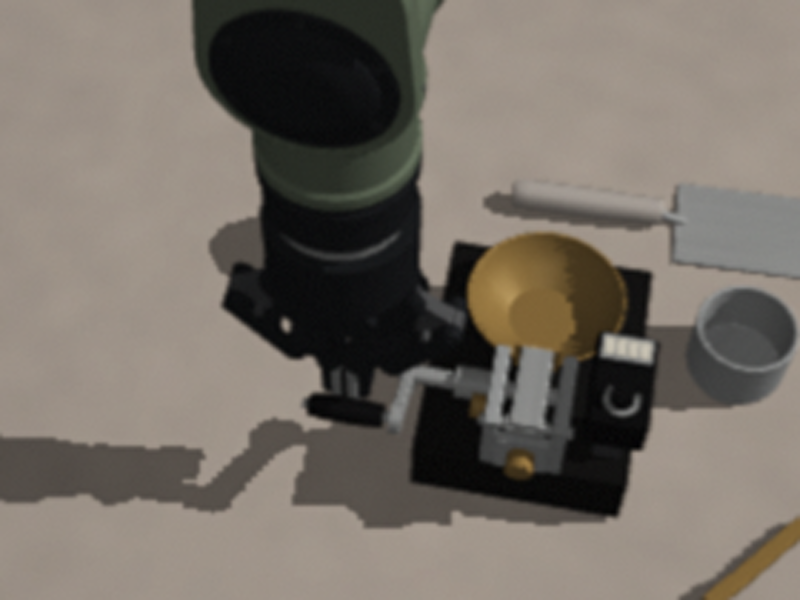

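The handle is past the top at (348,410), and the cup is down at (547,295), the same as before. I'll retreat and measure.

```bash
python3 - <<'E'
from fit import *
p=np.load("pose.npy")
x=get_state()["position"]
d=world([0,0,p[2]],np.array([-.012,0,0]))
move_l(x+d,.04); move_l(x+d+[0,0,.09],.12)
s=get_state(); movep(x+[-.12,-.15,.14],s["eef_rot"]); sleep(.3)
for n in("scene","top"):
    f=grab_frame(n); cams[n]=f
    cv2.imwrite(f"pics/{n}3.png",cv2.resize(f["img"][100:310,150:430,::-1],(800,600),interpolation=2))
    for t in("crank_handle","cup_center","button_top"):
        for o in tip_of(n,t)[:1]:
            print(n,t,o["centre"],round(o["score"],2))
            if t=="crank_handle":print("a=",least_squares(lambda a:proj(n,world(p,handle(a[0])))[0]-o["centre"],[1.]).x)
print(get_state()["clock"])
E
```

```text
scene crank_handle [271.1, 241.2] 0.62
a= [0.97154294]
scene cup_center [341.6, 204.7] 0.66
scene button_top [371.4, 236.6] 0.48
top crank_handle [310.4, 167.6] 0.64
a= [1.06205592]
top cup_center [245.1, 236.1] 0.75
top button_top [212.0, 176.1] 0.6
27.0167
```

View pics/scene3.png

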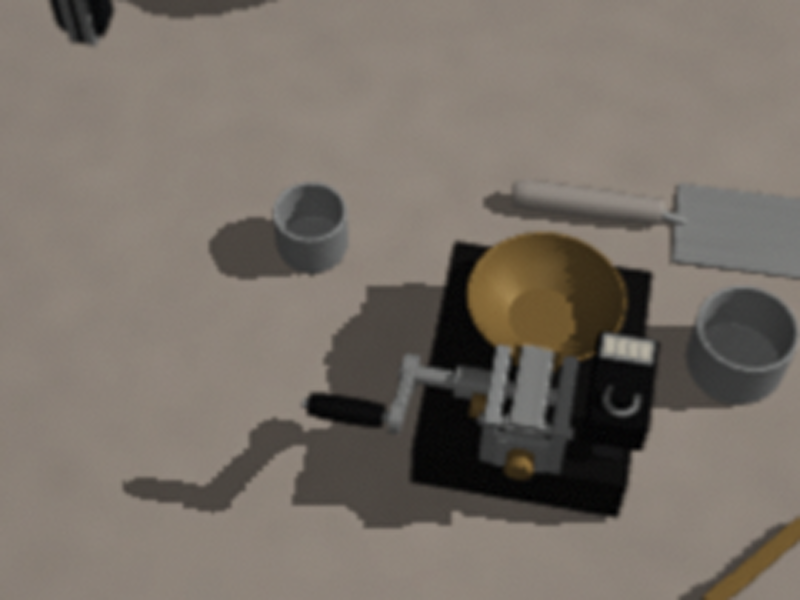

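The handle is at (345,410), about 1.0 rad, past the drop. The cup is down at (547,295), the device and bystanders haven't moved, and the arm is clear. Handing in.

```bash
python3 -c "
from cell import *
print(sign_off())"
```

```text
the job is handed in; nothing more can be done
None
```

I handed the job in: the reset button was pressed to its stop and released, and the crank was pushed over the top to about 1.0 rad for one blow. In the last picture the cup is back on the base and nothing else has moved; the hand-in call returned no verdict.

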